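# Set out the biscuit stamps in the order of the samples

### The job

Move the four biscuit stamps from the steel drying rack to the blue ready rack, so that they stand in the same order as the sample biscuits on its ledge: each stamp goes into the bay right in front of the sample that has the shape of its foot. Leave each one standing upright on the floor of its bay, near the middle of it.

Things in the scene. Friction and masses are not known exactly. Their poses are not given: they have to be found in the camera images.
- round_stamp: Loose biscuit stamp, 0.1 to 0.2 kg: aluminium foot 14 mm thick, from above a round disc 46 mm across; on its middle an upright wooden cylinder as handle, 24 mm in diameter, from 18 to 60 mm above the underside. Origin at the centre of the underside, z up. Starts upright, turned at random, in some bay of the drying rack.
- oblong_stamp: Loose biscuit stamp, 0.1 to 0.2 kg: aluminium foot 14 mm thick, from above a rectangle 52 mm (its x) by 28 mm (its y); on its middle an upright wooden cylinder as handle, 24 mm in diameter, from 18 to 60 mm above the underside. Origin at the centre of the underside, z up. Starts upright, turned at random, in some bay of the drying rack.
- cross_stamp: Loose biscuit stamp, 0.1 to 0.2 kg: aluminium foot 14 mm thick, from above a plus-shaped cross, 50 mm over the arms, arms 18 mm wide; on its middle an upright wooden cylinder as handle, 24 mm in diameter, from 18 to 60 mm above the underside. Origin at the centre of the underside, z up. Starts upright, turned at random, in some bay of the drying rack.
- triangle_stamp: Loose biscuit stamp, 0.1 to 0.2 kg: aluminium foot 14 mm thick, from above an equilateral triangle with blunt corners, corners 28 mm and sides 16 mm from the centre, one corner towards its +x; on its middle an upright wooden cylinder as handle, 24 mm in diameter, from 18 to 60 mm above the underside. Origin at the centre of the underside, z up. Starts upright, turned at random, in some bay of the drying rack.
- round_sample: Sample biscuit, golden brown, 7 mm thick, round, 31 mm across, fixed on the ready rack's white ledge behind one of its bays (order varies). Origin at the centre of its underside, axes as the rack's. Its bay's centre lies 64 mm from it towards the robot (its -x), the bay's floor 8 mm below its origin.
- oblong_sample: Sample biscuit, golden brown, 7 mm thick, rectangle 35 by 19 mm, fixed on the ready rack's white ledge behind one of its bays (order varies). Origin at the centre of its underside, axes as the rack's. Its bay's centre lies 64 mm from it towards the robot (its -x), the bay's floor 8 mm below its origin.
- cross_sample: Sample biscuit, golden brown, 7 mm thick, plus-shaped cross, 34 mm over the arms, fixed on the ready rack's white ledge behind one of its bays (order varies). Origin at the centre of its underside, axes as the rack's. Its bay's centre lies 64 mm from it towards the robot (its -x), the bay's floor 8 mm below its origin.
- triangle_sample: Sample biscuit, golden brown, 7 mm thick, triangle with blunt corners, corners 19 mm from the centre, fixed on the ready rack's white ledge behind one of its bays (order varies). Origin at the centre of its underside, axes as the rack's. Its bay's centre lies 64 mm from it towards the robot (its -x), the bay's floor 8 mm below its origin.
- ready_rack: Fixed blue tray, four empty bays in a row along y, white ledge on the +x side (away from the robot). Origin mid-row on the worktop; turned up to 6 degrees. Bays 76 x 76 mm inside, centres at y = +120, +40, -40, -120 mm, x = 0; floor 4 mm, tops of the 4 mm walls and dividers 12 mm above the worktop. Ledge from x = 42 to 86 mm, top at 12 mm.
- drying_rack: Fixed steel tray with dark floor and four bays, sized as the ready rack's, no ledge; the stamps stand in it, one to a bay, in any order. Origin mid-row on the worktop; turned up to 6 degrees. One rack stands nearer the robot, the other behind it; which is which varies.
Not all that is in view belongs to the job. What is shaped like the round_stamp but purple is not meant.

How it is judged:
At the end, for the whole second after the job is handed in: Every stamp stands at rest on the floor of the bay in front of the sample of its own shape: its centre within 16 mm of the bay's centre along each side of the bay, its underside within 3 mm of the floor, upright within 0.1 rad (x of round_stamp in the frame of round_sample between -0.08 and -0.048 m and y of round_stamp in the frame of round_sample between -0.016 and 0.016 m and z of round_stamp in the frame of round_sample between -0.011 and -0.005 m and angle between each of round_stamp, oblong_stamp, cross_stamp, triangle_stamp's own z axis and vertical below 0.1 rad and linear speed of each of round_stamp, oblong_stamp, cross_stamp, triangle_stamp below 0.02 m/s and angular speed of each of round_stamp, oblong_stamp, cross_stamp, triangle_stamp below 0.2 rad/s and x of oblong_stamp in the frame of oblong_sample between -0.08 and -0.048 m and y of oblong_stamp in the frame of oblong_sample between -0.016 and 0.016 m and z of oblong_stamp in the frame of oblong_sample between -0.011 and -0.005 m and x of cross_stamp in the frame of cross_sample between -0.08 and -0.048 m and y of cross_stamp in the frame of cross_sample between -0.016 and 0.016 m and z of cross_stamp in the frame of cross_sample between -0.011 and -0.005 m and x of triangle_stamp in the frame of triangle_sample between -0.08 and -0.048 m and y of triangle_stamp in the frame of triangle_sample between -0.016 and 0.016 m and z of triangle_stamp in the frame of triangle_sample between -0.011 and -0.005 m); the robot touches nothing.
It also fails if it takes over 96 s, if anything falls off the work surface, if the arm or the gripper's body presses on something with over 40 N, if the wrist force passes 120 N, or if a joint passes its speed limit or range.

### The arm

A 7-joint arm with a two-finger parallel gripper is mounted at the origin on the work surface. World frame = base frame: x ahead of the robot, y to its left, z up, the work surface at z = 0. Lengths are in m, angles in rad, forces in N, time in s.
With the tool pointing down it reaches from about 0.4 to 0.925 m from the base axis. Payload 5.6 kg.
Tool frame: the origin (TCP) lies where the fingers leave the gripper's body, on its centre line; the fingertips stand 73 mm ahead of it and the grasp point (between the pads) lies 54 mm ahead of it; z points along the fingers, y is the line along which they close (so a half turn about z gives the same grasp; the last joint's range is limited). The gripper opens to 85 mm and grips with 20 to 120 N. Pads are 22 mm wide; open, the fingers measure 114 mm over their backs; the gripper's body (76 mm by 85 mm) begins 54 mm behind the grasp point. The pads swing forward as they close: fully open they stand 13 mm farther back than shut.
Start: joints at [-1.147, 0.468, -0.012, 1.603, 0.006, 1.071, -0.056], TCP at [0.293, 0.58, 0.304] pointing down, gripper open.
Joint ranges: [-2.53, 2.53], [-0.31, 2.02], [-1.57, 1.55], [0.28, 2.44], [-1.29, 4.43], [0.15, 1.84], [-2.92, 2.92]. Speed limits (rad/s): [2.57, 2.57, 3.14, 3.14, 3.14, 3.14, 3.14].

### API

Orientations are given as a 3x3 rotation matrix whose columns are the frame's x, y, z axes.
In Python, from workcell import state, camera, sign_off, silhouettes gives the robot as it stands. The module is installed in compiled form; this text tells all that it offers.
- The arm moves only by the tool move_arm, never from a script. Its argument "increments" is a list of rows, each a list of 2 entries, a list of its own where there are three numbers: the shift along the tool's x, y, z in m, then the turn about the tool's z in rad. In form: [[[dx, dy, dz], twist], ...]. A call has 1 to 20 rows; each row is the pose to reach, as a shift and turn from the pose commanded when the call began, along the tool's axes at that moment; what a row does not reach only later rows make up. A row lasts 1/12 s, in which the tool goes at most 41.7 mm and 7.16 degrees, less where a joint would pass 70% of its speed; a pose out of reach is approached as far as the arm can. A call with a gripper value outside its range is refused whole. "gripper" is the closure, from -1 (fully open) to 1 (shut), set as the call begins (left out, the last holds). The fingers move at their own pace and stop on an object; "squeeze" is the grip in N (left out, the last holds). Time passes only in rows, so rows that repeat a pose let the fingers close. It gives the time, the measured TCP pose, the force, the opening and the grip force at its end, in the units of the state.
- state(): the state, without advancing time (a new reading comes with each control period).
- camera(name): name is "scene" or "top" or "wrist"; returns a dict with "pixels" (400x640x3 uint8, blue, green, red), "fx", "fy", "cx", "cy" (pixels), "position" and "attitude" of the camera in the world. Camera axes: x right, y up, looking along -z (the intrinsics and any distortion apply to the point x, -y, -z); pixel columns grow to the right and rows downward; lengths in m; the calibration is good to about 2 mm. A picture is of the moment at which its call begins. There is no depth.
- sign_off(): hands the job in; it is judged then, once.
Trained networks look in the newest picture that a camera, given by its name, has taken for a name from the list of things; names that differ only in an ending like _2 or _b are one class to them, and where a whole thing is asked for, a point or a joint stands for the part that bears it (a point fixed in the world has none). Each returns a list of dicts, best first, with "score" (0 to 1); they miss things now and then, are a little off and sometimes report something else, mostly with a low value. They report only what shows in the picture. A call takes as long as a camera call. They do not tell look-alikes from the thing itself.
- silhouettes(camera, label): "pixels" (400x640 bool, what is visible of it) and "rect" ([centre column, centre row, width, height] in pixels, round what is visible of it).
The state is a dict: "clock": time; "joints": joint angles; "joint_velocities": joint speeds; "tau": joint torques, N m; "position": TCP position; "ee_rot": TCP orientation; "force": force on the tool from outside, world axes, zero at the start; "wrist_torque": the same for the moment, N m; "width": opening from 0.0 (shut) to 1.0 (fully open); "grasp_force": force on a finger pad.
Only numpy, scipy, OpenCV 4.12 (cv2) and the standard library are available. Lean on these libraries where they do the work, as an engineer would, in place of code of your own. Each camera call takes 0.05 s, during which the arm holds its last target. There are 200 camera calls.

## Working session

There is one attempt and no reset: what is moved stays moved. The work goes in short steps, Python scripts to look and compute and a tool call to move; the robot and the scene stay as the last step left them, time stands still between calls to the robot, and variables do not carry over. Pictures are saved under pics/ and viewed, at most 14 in all, crops included, and the job is handed in when it is done.

Besides the shell and the picture viewer there is one more tool, called by a JSON object that holds its "api" and its "payload". move_arm: Moves the arm, as the interface text tells. Its arguments: {"type":"object","properties":{"increments":{"type":"array"},"gripper":{"type":"number"},"squeeze":{"type":"number"}},"required":["increments"]}

```bash
mkdir -p pics; cat > h.py <<'E'
import numpy as np, cv2
from workcell import state, camera, sign_off, silhouettes
def ray(c,u,v):
    d=np.array([(u-c['cx'])/c['fx'],-(v-c['cy'])/c['fy'],-1.0]); return np.array(c['position']),np.array(c['attitude'])@d
def onz(c,u,v,z):
    p,d=ray(c,u,v); return p+d*(z-p[2])/d[2]
def proj(c,P):
    q=np.array(c['attitude']).T@(np.array(P)-np.array(c['position'])); return c['cx']+c['fx']*q[0]/-q[2], c['cy']-c['fy']*q[1]/-q[2]
def tri(rs):
    A=np.zeros((3,3));b=np.zeros(3)
    for p,d in rs:
        d=d/np.linalg.norm(d);M=np.eye(3)-np.outer(d,d);A+=M;b+=M@p
    return np.linalg.solve(A,b)
E
python3 - <<'E'
from h import *
for n in ['top','scene']:
    c=camera(n); cv2.imwrite(f'pics/{n}0.png',c['pixels'])
    print(n,{k:(np.round(v,4).tolist()) for k,v in c.items() if k!='pixels'})
    for l in ['round_stamp','oblong_stamp','cross_stamp','triangle_stamp','round_sample','oblong_sample','cross_sample','triangle_sample','ready_rack','drying_rack']:
        print(l,[(round(r['score'],2),np.round(r['rect']).tolist()) for r in silhouettes(n,l)])
s=state();print(s['position'],s['ee_rot'],s['force'],s['clock'])
E
```

```text
top {'fx': 390.0222, 'fy': 390.0222, 'cx': 325.9632, 'cy': 201.5866, 'position': [0.4666, -0.0207, 0.8737], 'attitude': [[-0.0004, 0.997, -0.0779], [-1.0, -0.0004, 0.0005], [0.0005, 0.0779, 0.997]]}
round_stamp [(0.57, [242.0, 291.0, 25.0, 18.0]), (0.55, [217.0, 243.0, 22.0, 22.0]), (0.26, [328.0, 236.0, 20.0, 21.0])]
oblong_stamp [(0.52, [255.0, 243.0, 29.0, 22.0])]
cross_stamp [(0.57, [291.0, 242.0, 18.0, 18.0])]
triangle_stamp [(0.69, [328.0, 237.0, 17.0, 26.0]), (0.29, [215.0, 243.0, 24.0, 21.0])]
round_sample [(0.62, [416.0, 129.0, 15.0, 12.0])]
oblong_sample [(0.54, [378.0, 133.0, 8.0, 18.0])]
cross_sample [(0.7, [306.0, 140.0, 16.0, 12.0]), (0.55, [380.0, 134.0, 10.0, 16.0])]
triangle_sample [(0.61, [362.0, 155.0, 147.0, 69.0]), (0.43, [344.0, 136.0, 14.0, 13.0])]
ready_rack [(0.72, [216.0, 243.0, 21.0, 18.0]), (0.64, [362.0, 152.0, 147.0, 68.0]), (0.52, [381.0, 135.0, 11.0, 14.0])]
drying_rack [(0.64, [272.0, 240.0, 168.0, 45.0])]
scene {'fx': 407.294, 'fy': 407.294, 'cx': 319.2153, 'cy': 200.5794, 'position': [0.8867, 0.026, 0.6626], 'attitude': [[-0.0457, -0.8645, 0.5006], 
[... 189 characters left out ...]
ross_stamp [(0.83, [348.0, 171.0, 25.0, 35.0])]
triangle_stamp [(0.96, [310.0, 171.0, 23.0, 34.0])]
round_sample [(0.6, [179.0, 296.0, 21.0, 17.0])]
oblong_sample [(0.8, [227.0, 293.0, 13.0, 24.0])]
cross_sample [(0.49, [323.0, 289.0, 24.0, 18.0])]
triangle_sample [(0.63, [277.0, 292.0, 20.0, 20.0]), (0.48, [392.0, 173.0, 31.0, 36.0])]
ready_rack [(0.81, [250.0, 270.0, 204.0, 83.0])]
drying_rack [(0.89, [370.0, 178.0, 194.0, 44.0]), (0.64, [277.0, 290.0, 20.0, 18.0])]
[0.29251887 0.58044246 0.30386905] [[-8.92988838e-01  4.50078810e-01 -4.21810551e-06]
 [ 4.50078810e-01  8.92988837e-01 -4.05755298e-05]
 [-1.44954651e-05 -3.81319751e-05 -9.99999999e-01]] [0.0241337  0.71720552 0.6527514 ] 1.1
```

View pics/top0.png

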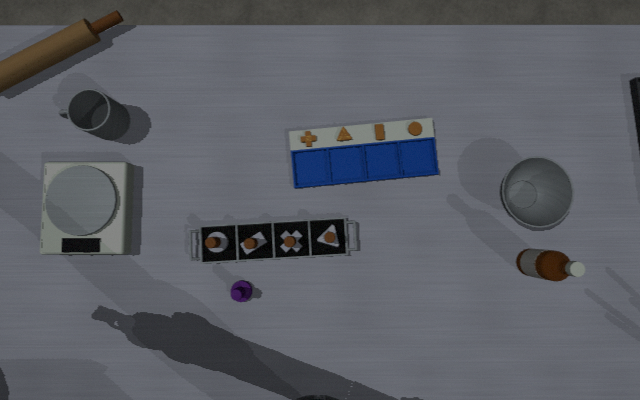

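View pics/scene0.png

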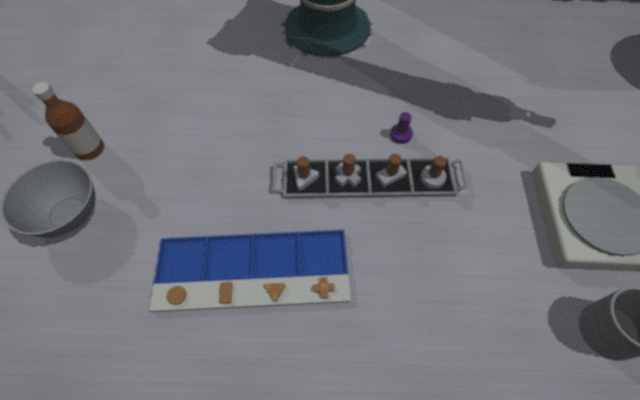

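The top view shows the drying rack with, from left (+y), round (215,242), oblong (251,243), cross (290,241) and triangle (329,237). The ready ledge has, from left, cross (309,139), triangle (344,134), oblong (380,132) and round (415,129). There are two round_stamp candidates: the silver foot with wooden handle in the rack (top 215,242; scene 433,171), and the purple one on the worktop (top 242,291; scene 402,128). The one in the rack is meant, since the other is purple and outside the rack.

```bash
cat > m.py <<'E'
from h import *
from scipy.optimize import least_squares
a=np.linspace(0,2*np.pi,40,endpoint=False); ci=np.c_[12*np.cos(a),12*np.sin(a)]/1e3
def hullc(c,P,h=.042):
    pts=np.array([proj(c,np.r_[P[:2]+q,P[2]-z]) for z in (0,h) for q in ci],np.float32)
    m=cv2.moments(cv2.convexHull(pts)); return np.array([m['m10'],m['m01']])/m['m00']
def brown(im):
    b,g,r=[im[...,i].astype(int) for i in range(3)]
    return ((r>1.6*b)&(r>1.2*g)&(r>50)).astype(np.uint8)
def blobs(im,lo=25):
    n,_,st,ce=cv2.connectedComponentsWithStats(brown(im)); return [(ce[i],st[i,4]) for i in range(1,n) if st[i,4]>lo]
def near(bl,p): return min(bl,key=lambda b:np.linalg.norm(b[0]-p))
E
python3 - <<'E'
from m import *
t,s=camera('top'),camera('scene'); bt,bs=blobs(t['pixels']),blobs(s['pixels'])
H={'round':((213,242),(439,164)),'oblong':((250,244),(394,163)),'cross':((290,241),(348,164)),'triangle':((329,237),(303,167))}
for k,(p,q) in H.items():
    u,v=near(bt,p),near(bs,q)
    f=lambda P:np.r_[hullc(t,P)-u[0],hullc(s,P)-v[0]]
    r=least_squares(f,[.4,.1,.06],x_scale=.01,diff_step=1e-3); print(k,u,v,'top xyz',r.x.round(4),'res',r.fun.round(2))
S={'cross':((309,139),(323,288)),'triangle':((344,134),(275,291)),'oblong':((380,132),(226,293)),'round':((415,129),(176,295))}
L=[]
for k,(p,q) in S.items():
    u,v=near(bt,p),near(bs,q); P=tri([ray(t,*u[0]),ray(s,*v[0])]); L.append(P)
    print(k,u,v,P.round(4),'atz',onz(t,*u[0],.018).round(4),onz(s,*v[0],.018).round(4))
L=np.array(L); d=np.polyfit(L[:,1],L[:,0],1); print('yaw deg',np.degrees(np.arctan(-d[0])),'pitch',np.linalg.norm(np.diff(L[:,:2],axis=0),axis=1))
E
```

```text
round (array([209.9787234 , 242.12765957]), np.int32(94)) (array([439.63917526, 161.72164948]), np.int32(97)) top xyz [0.4459 0.2202 0.0771] res [-0.01 -0.   -0.    0.  ]
oblong (array([249.        , 243.07692308]), np.int32(91)) (array([394.98863636, 159.39772727]), np.int32(88)) top xyz [0.4439 0.1393 0.077 ] res [-0.22 -0.   -0.19  0.01]
cross (array([289.0989011 , 241.30769231]), np.int32(91)) (array([349.08536585, 159.5       ]), np.int32(82)) top xyz [0.4476 0.0558 0.077 ] res [-0.21  0.01 -0.19  0.01]
triangle (array([329.44186047, 236.89534884]), np.int32(86)) (array([303.03370787, 162.35955056]), np.int32(89)) top xyz [ 0.4568 -0.0278  0.0762] res [-0.2   0.02 -0.18  0.01]
cross (array([307.95522388, 138.23134328]), np.int32(134)) (array([323.41, 287.37]), np.int32(200)) [0.6758 0.0188 0.0155] atz [0.6752 0.0189 0.018 ] [0.6766 0.0187 0.018 ]
triangle (array([343.75630252, 135.03361345]), np.int32(119)) (array([274.68108108, 289.85945946]), np.int32(185)) [ 0.6832 -0.0609  0.0147] atz [ 0.6824 -0.0609  0.018 ] [ 0.6842 -0.0602  0.018 ]
oblong (array([379.10852713, 131.57364341]), np.int32(129)) (array([225.25252525, 292.48484848]), np.int32(198)) [ 0.6911 -0.1405  0.0149] atz [ 0.6902 -0.1398  0.018 ] [ 0.6921 -0.1399  0.018 ]
round (array([414.72727273, 128.16083916]), np.int32(143)) (array([176.01287554, 294.94420601]), np.int32(233)) [ 0.6987 -0.2201  0.0151] atz [ 0.6979 -0.2195  0.018 ] [ 0.6996 -0.2189  0.018 ]
yaw deg 5.498010851240706 pitch [0.08005306 0.07999468 0.07998512]
```

{"api": "move_arm", "payload": {"increments": [[[-0.32, -0.331, 0], 1.034], [[-0.32, -0.331, 0], 1.034], [[-0.32, -0.331, 0], 1.034], [[-0.32, -0.331, 0], 1.034], [[-0.32, -0.331, 0], 1.034], [[-0.32, -0.331, 0], 1.034], [[-0.32, -0.331, 0], 1.034], [[-0.32, -0.331, 0], 1.034], [[-0.32, -0.331, 0], 1.034], [[-0.32, -0.331, 0], 1.034], [[-0.32, -0.331, 0], 1.034], [[-0.32, -0.331, 0], 1.034], [[-0.32, -0.331, 0], 1.034], [[-0.32, -0.331, 0], 1.034], [[-0.32, -0.331, 0], 1.034]], "gripper": -1, "squeeze": 40}}

```text
clock: 2.45
position: [0.429, 0.1423, 0.3039]
ee_rot: [[-0.072, 0.997, -0.0], [0.997, 0.072, 0.0], [0.0, -0.0, -1.0]]
force: [-0.3, -0.3, -0.4]
width: 0.996
grasp_force: 0.0
```

```bash
python3 - <<'E'
from m import *
c=camera('wrist'); cv2.imwrite('pics/w1.png',c['pixels']); np.save('w1.npy',c,allow_pickle=True)
print({k:(np.round(v,4).tolist()) for k,v in c.items() if k!='pixels'})
print([(b[0].round(1).tolist(),int(b[1])) for b in blobs(c['pixels'],100)])
s=state();print(s['position'],s['ee_rot'])
E
```

```text
{'fx': 301.7571, 'fy': 301.7571, 'cx': 317.4939, 'cy': 200.5305, 'position': [0.4231, 0.2151, 0.3741], 'attitude': [[0.9974, -0.0688, -0.0208], [0.0719, 0.9559, 0.2847], [0.0003, -0.2854, 0.9584]]}
[([339.3, 108.4], 448), ([330.2, 183.6], 472), ([327.4, 251.1], 523), ([493.8, 276.9], 454), ([329.1, 310.8], 525), ([636.0, 384.7], 167)]
[0.42892145 0.1424381  0.30382631] [[-7.28253004e-02  9.97344700e-01 -1.56184440e-04]
 [ 9.97344680e-01  7.28253369e-02  2.42445413e-04]
 [ 2.53175832e-04 -1.38113561e-04 -9.99999958e-01]]
```

View pics/w1.png

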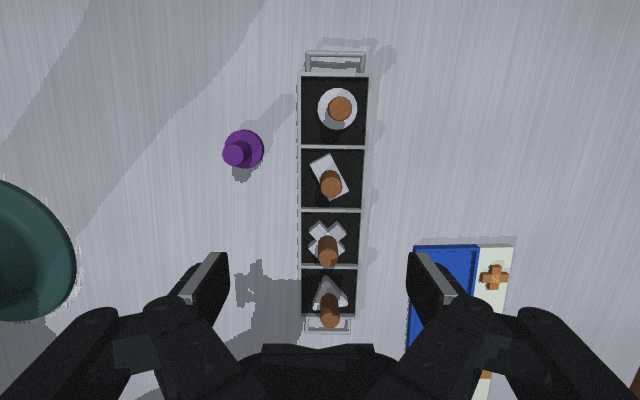

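The wrist view confirms the order: round stamp (340,108), oblong (330,180), cross (327,245), triangle (329,303). The purple decoy stands at (243,150), outside the rack. I'll refit the handles using all views.

```bash
python3 - <<'E'
import m
from m import *
def brown(im):
    b,g,r=[im[...,i].astype(int) for i in range(3)]
    return ((r>1.35*b)&(r>1.15*g)&(r>25)).astype(np.uint8)
m.brown=brown
w=np.load('w1.npy',allow_pickle=True).item(); t,s=camera('top'),camera('scene')
bt,bs,bw=[blobs(x['pixels']) for x in (t,s,w)]
H={'round':((210,242),(439,162),(339,108)),'oblong':((249,243),(395,160),(330,184)),'cross':((289,241),(349,160),(327,251)),'triangle':((329,237),(303,162),(329,311))}
for k,q in H.items():
    B=[near(b,p) for b,p in zip((bt,bs,bw),q)]
    C=(t,s,w)
    for sel in ((0,1),(1,2),(0,1,2)):
        f=lambda P:np.concatenate([(hullc(C[i],P)-B[i][0])/C[i]['fx'] for i in sel])*400
        r=least_squares(f,[.4,.1,.06],x_scale=.01,diff_step=1e-3); print(k,sel,[int(b[1]) for b in B],r.x.round(4),r.fun.round(1))
# rack rim corners in wrist picture
for p in ((301,76),(368,76),(354,316),(301,316)): print(onz(w,*p,.012).round(4))
E
```

```text
round (0, 1) [124, 206, 458] [0.4451 0.1853 0.057 ] [-21.5  -0.6 -19.5   1.5]
round (1, 2) [124, 206, 458] [0.4449 0.2189 0.0644] [-0.6 -0.2  0.1 -0.2]
round (0, 1, 2) [124, 206, 458] [0.4445 0.2125 0.0297] [-31.   -0.7  -8.3   9.7  -3.9   8. ]
oblong (0, 1) [124, 189, 481] [0.444  0.139  0.0644] [ 0.1 -0.   0.1 -0. ]
oblong (1, 2) [124, 189, 481] [0.4429 0.1386 0.0633] [-0.2 -0.2  0.1 -0.1]
oblong (0, 1, 2) [124, 189, 481] [0.443  0.1387 0.0637] [ 0.3  0.5 -0.1 -0.2  0.3 -0.2]
cross (0, 1) [107, 178, 539] [0.4474 0.0562 0.0639] [ 0. -0.  0. -0.]
cross (1, 2) [107, 178, 539] [0.4466 0.0556 0.0636] [-0.3 -0.2  0.1 -0.1]
cross (0, 1, 2) [107, 178, 539] [0.4467 0.0558 0.064 ] [ 0.2  0.3 -0.2 -0.3  0.3 -0.2]
triangle (0, 1) [95, 198, 558] [ 0.4566 -0.028   0.0652] [ 0. -0.  0. -0.]
triangle (1, 2) [95, 198, 558] [ 0.4557 -0.0279  0.0635] [ 0.1  0.1 -0.1  0.1]
triangle (0, 1, 2) [95, 198, 558] [ 0.4558 -0.0279  0.0635] [0.  0.4 0.1 0.2 0.1 0.1]
[0.4022 0.2507 0.012 ]
[0.4767 0.2561 0.012 ]
[ 0.4947 -0.0585  0.012 ]
[ 0.42   -0.0639  0.012 ]
```

Handle tops measure 64 mm, which matches 4 + 60. Stamp positions are round (.445,.219), oblong (.443,.139), cross (.447,.056) and triangle (.456,-.028). Bay targets are cross (.612,.013), triangle (.620,-.067), oblong (.6275,-.146) and round (.635,-.2255). I'll start with the oblong.

{"api": "move_arm", "payload": {"increments": [[[-0.005, 0.014, 0], 0], [[-0.005, 0.014, 0.04], 0], [[-0.005, 0.014, 0.08], 0], [[-0.005, 0.014, 0.12], 0], [[-0.005, 0.014, 0.15], 0], [[-0.005, 0.014, 0.175], 0], [[-0.005, 0.014, 0.195], 0], [[-0.005, 0.014, 0.204], 0], [[-0.005, 0.014, 0.204], 0], [[-0.005, 0.014, 0.204], 0]]}}

```text
clock: 3.43
position: [0.4438, 0.1372, 0.1001]
ee_rot: [[-0.071, 0.998, -0.0], [0.998, 0.071, -0.0], [-0.0, -0.0, -1.0]]
force: [-0.0, -0.7, 0.7]
width: 0.998
grasp_force: 0.0
```

{"api": "move_arm", "payload": {"increments": [[[0, 0, 0], 0], [[0, 0, 0], 0], [[0, 0, 0], 0], [[0, 0, 0], 0], [[0, 0, 0], 0], [[0, 0, 0], 0], [[0, 0, 0], 0], [[0, 0, 0], 0], [[0, 0, 0], 0], [[0, 0, 0], 0]], "gripper": 1, "squeeze": 40}}

```text
clock: 4.27
position: [0.4439, 0.137, 0.1005]
ee_rot: [[-0.07, 0.998, 0.001], [0.998, 0.07, 0.001], [0.001, 0.001, -1.0]]
force: [-0.9, -0.5, 5.8]
width: 0.27
grasp_force: 38.9
```

{"api": "move_arm", "payload": {"increments": [[[0, 0, -0.02], 0], [[0, 0, -0.055], 0], [[0, 0, -0.09], 0], [[-0.03, 0.016, -0.09], 0], [[-0.06, 0.033, -0.09], 0], [[-0.095, 0.052, -0.09], 0], [[-0.13, 0.072, -0.09], 0], [[-0.165, 0.091, -0.09], 0], [[-0.2, 0.11, -0.09], 0], [[-0.235, 0.13, -0.09], 0], [[-0.265, 0.147, -0.09], 0], [[-0.285, 0.158, -0.09], 0], [[-0.2955, 0.1635, -0.09], 0], [[-0.2955, 0.1635, -0.09], 0], [[-0.2955, 0.1635, -0.06], 0], [[-0.2955, 0.1635, -0.035], 0], [[-0.2955, 0.1635, -0.015], 0], [[-0.2955, 0.1635, -0.005], 0], [[-0.2955, 0.1635, -0.0005], 0], [[-0.2955, 0.1635, -0.0005], 0]]}}

```text
clock: 5.93
position: [0.6266, -0.1448, 0.1009]
ee_rot: [[-0.071, 0.997, -0.002], [0.997, 0.071, 0.002], [0.002, -0.002, -1.0]]
force: [-0.1, -0.4, -2.4]
width: 0.275
grasp_force: 39.9
```

```bash
python3 - <<'E'
from h import *
s=camera('scene');t=camera('top')
im=np.hstack([cv2.resize(s['pixels'][140:320,130:350],None,fx=1.8,fy=1.8),cv2.resize(t['pixels'][110:210,280:440],(396,324))]); cv2.imwrite('pics/p1.png',im)
q=state();print(q['position'],q['width'],q['grasp_force'],q['force'])
E
```

```text
[ 0.62758976 -0.14536238  0.10115029] 0.2688724431440585 39.84848499298096 [ 0.504837   -0.08659263 -1.9981331 ]
```

View pics/p1.png

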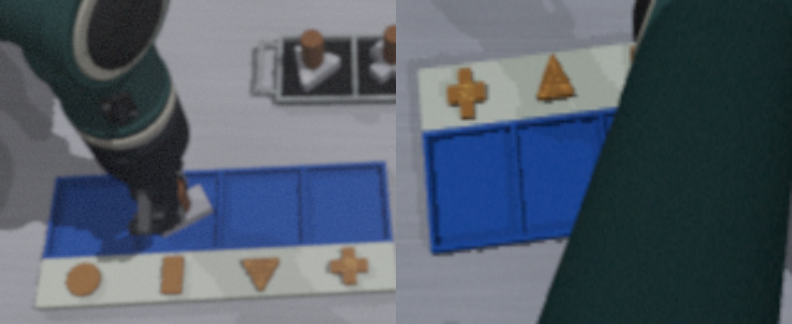

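Scene view: the oblong foot hangs just over the floor of the second bay (about 190,205 in the crop), in front of the oblong sample. I'll settle it 1 mm lower and release.

{"api": "move_arm", "payload": {"increments": [[[0, 0, 0.001], 0], [[0, 0, 0.001], 0], [[0, 0, 0.001], 0]]}}

```text
clock: 6.28
position: [0.6279, -0.1458, 0.1005]
ee_rot: [[-0.071, 0.998, 0.001], [0.998, 0.071, 0.001], [0.001, 0.001, -1.0]]
force: [-0.5, 1.9, 6.1]
width: 0.271
grasp_force: 40.3
```

{"api": "move_arm", "payload": {"increments": [[[0, 0, 0], 0], [[0, 0, 0], 0], [[0, 0, 0], 0], [[0, 0, 0], 0], [[0, 0, 0], 0], [[0, 0, 0], 0], [[0, 0, 0], 0], [[0, 0, -0.02], 0], [[0, 0, -0.055], 0], [[0, 0, -0.09], 0], [[0, 0, -0.1], 0], [[0, 0, -0.1], 0]], "gripper": -1}}

```text
clock: 7.28
position: [0.6293, -0.1472, 0.2033]
ee_rot: [[-0.07, 0.998, 0.007], [0.998, 0.07, -0.001], [-0.001, 0.007, -1.0]]
force: [0.2, -0.4, -1.0]
width: 0.998
grasp_force: 0.0
```

{"api": "move_arm", "payload": {"increments": [[[0.03, -0.023, 0], 0], [[0.06, -0.046, 0], 0], [[0.09, -0.07, 0], 0], [[0.12, -0.093, 0], 0], [[0.15, -0.116, 0], 0], [[0.18, -0.14, 0], 0], [[0.205, -0.16, 0], 0], [[0.214, -0.166, 0], 0], [[0.214, -0.166, 0], 0], [[0.214, -0.166, 0], 0], [[0.214, -0.166, 0.03], 0], [[0.214, -0.166, 0.06], 0], [[0.214, -0.166, 0.085], 0], [[0.214, -0.166, 0.098], 0], [[0.214, -0.166, 0.098], 0], [[0.214, -0.166, 0.098], 0]]}}

```text
clock: 8.62
position: [0.4471, 0.054, 0.1006]
ee_rot: [[-0.068, 0.998, -0.002], [0.998, 0.068, -0.001], [-0.001, -0.002, -1.0]]
force: [-0.4, 1.4, -0.5]
width: 1.002
grasp_force: 0.0
```

{"api": "move_arm", "payload": {"increments": [[[0, 0, 0], 0], [[0, 0, 0], 0], [[0, 0, 0], 0], [[0, 0, 0], 0], [[0, 0, 0], 0], [[0, 0, 0], 0], [[0, 0, 0], 0], [[0, 0, 0], 0], [[0, 0, 0], 0], [[0, 0, 0], 0]], "gripper": 1}}

```text
clock: 9.45
position: [0.4472, 0.0555, 0.1021]
ee_rot: [[-0.07, 0.998, 0.001], [0.998, 0.07, 0.001], [0.001, 0.001, -1.0]]
force: [-1.1, 0.3, 5.5]
width: 0.266
grasp_force: 38.9
```

{"api": "move_arm", "payload": {"increments": [[[0, 0, -0.02], 0], [[0, 0, -0.055], 0], [[0, 0, -0.09], 0], [[-0.009, 0.027, -0.09], 0], [[-0.02, 0.059, -0.09], 0], [[-0.031, 0.092, -0.09], 0], [[-0.042, 0.125, -0.09], 0], [[-0.05, 0.15, -0.09], 0], [[-0.0545, 0.162, -0.09], 0], [[-0.0545, 0.162, -0.09], 0], [[-0.0545, 0.162, -0.09], 0], [[-0.0545, 0.162, -0.06], 0], [[-0.0545, 0.162, -0.035], 0], [[-0.0545, 0.162, -0.015], 0], [[-0.0545, 0.162, -0.005], 0], [[-0.0545, 0.162, 0], 0], [[-0.0545, 0.162, 0.0005], 0], [[-0.0545, 0.162, 0.0005], 0], [[-0.0545, 0.162, 0.0005], 0]]}}

```text
clock: 11.03
position: [0.6117, 0.0127, 0.1022]
ee_rot: [[-0.07, 0.998, -0.0], [0.998, 0.07, 0.001], [0.001, -0.0, -1.0]]
force: [-5.1, 0.5, 7.3]
width: 0.269
grasp_force: 40.1
```

{"api": "move_arm", "payload": {"increments": [[[0, 0, 0], 0], [[0, 0, 0], 0], [[0, 0, 0], 0], [[0, 0, 0], 0], [[0, 0, 0], 0], [[0, 0, 0], 0], [[0, 0, 0], 0], [[0, 0, -0.02], 0], [[0, 0, -0.055], 0], [[0, 0, -0.09], 0], [[0, 0, -0.1], 0], [[0, 0, -0.1], 0]], "gripper": -1}}

```text
clock: 12.03
position: [0.6142, 0.0122, 0.2045]
ee_rot: [[-0.07, 0.998, 0.007], [0.998, 0.07, 0.001], [0.0, 0.007, -1.0]]
force: [0.1, 0.3, -0.1]
width: 1.0
grasp_force: 0.0
```

{"api": "move_arm", "payload": {"increments": [[[-0.005, -0.03, 0], 0], [[-0.011, -0.06, 0], 0], [[-0.017, -0.09, 0], 0], [[-0.022, -0.12, 0], 0], [[-0.027, -0.148, 0], 0], [[-0.0295, -0.159, 0], 0], [[-0.0295, -0.159, 0], 0], [[-0.0295, -0.159, 0], 0], [[-0.0295, -0.159, 0.03], 0], [[-0.0295, -0.159, 0.06], 0], [[-0.0295, -0.159, 0.085], 0], [[-0.0295, -0.159, 0.0995], 0], [[-0.0295, -0.159, 0.0995], 0], [[-0.0295, -0.159, 0.0995], 0]]}}

```text
clock: 13.2
position: [0.4565, -0.0282, 0.1006]
ee_rot: [[-0.07, 0.998, -0.001], [0.998, 0.07, -0.001], [-0.0, -0.001, -1.0]]
force: [0.0, -0.4, -0.2]
width: 1.001
grasp_force: 0.0
```

{"api": "move_arm", "payload": {"increments": [[[0, 0, 0], 0], [[0, 0, 0], 0], [[0, 0, 0], 0], [[0, 0, 0], 0], [[0, 0, 0], 0], [[0, 0, 0], 0], [[0, 0, 0], 0], [[0, 0, 0], 0], [[0, 0, 0], 0], [[0, 0, 0], 0]], "gripper": 1}}

```text
clock: 14.03
position: [0.4562, -0.0281, 0.1021]
ee_rot: [[-0.07, 0.998, 0.001], [0.998, 0.07, 0.001], [0.0, 0.001, -1.0]]
force: [-0.6, 1.1, 6.0]
width: 0.27
grasp_force: 38.9
```

{"api": "move_arm", "payload": {"increments": [[[0, 0, -0.02], 0], [[0, 0, -0.055], 0], [[0, 0, -0.09], 0], [[-0.009, 0.027, -0.09], 0], [[-0.018, 0.059, -0.09], 0], [[-0.029, 0.092, -0.09], 0], [[-0.039, 0.125, -0.09], 0], [[-0.046, 0.148, -0.09], 0], [[-0.05, 0.1605, -0.09], 0], [[-0.05, 0.1605, -0.09], 0], [[-0.05, 0.1605, -0.09], 0], [[-0.05, 0.1605, -0.06], 0], [[-0.05, 0.1605, -0.035], 0], [[-0.05, 0.1605, -0.015], 0], [[-0.05, 0.1605, -0.005], 0], [[-0.05, 0.1605, 0], 0], [[-0.05, 0.1605, 0.0005], 0], [[-0.05, 0.1605, 0.0005], 0], [[-0.05, 0.1605, 0.0005], 0]]}}

```text
clock: 15.62
position: [0.6186, -0.0666, 0.1022]
ee_rot: [[-0.07, 0.998, -0.001], [0.998, 0.07, 0.001], [0.001, -0.001, -1.0]]
force: [-5.2, 0.4, 6.3]
width: 0.266
grasp_force: 40.8
```

{"api": "move_arm", "payload": {"increments": [[[0, 0, 0], 0], [[0, 0, 0], 0], [[0, 0, 0], 0], [[0, 0, 0], 0], [[0, 0, 0], 0], [[0, 0, 0], 0], [[0, 0, 0], 0], [[0, 0, -0.02], 0], [[0, 0, -0.055], 0], [[0, 0, -0.09], 0], [[0, 0, -0.1], 0], [[0, 0, -0.1], 0]], "gripper": -1}}

```text
clock: 16.62
position: [0.6212, -0.0673, 0.2046]
ee_rot: [[-0.07, 0.998, 0.007], [0.998, 0.07, -0.0], [-0.0, 0.007, -1.0]]
force: [0.4, 0.3, -0.1]
width: 1.001
grasp_force: 0.0
```

{"api": "move_arm", "payload": {"increments": [[[0.03, -0.0155, 0], 0], [[0.065, -0.034, 0], 0], [[0.1, -0.052, 0], 0], [[0.135, -0.07, 0], 0], [[0.17, -0.088, 0], 0], [[0.205, -0.106, 0], 0], [[0.24, -0.125, 0], 0], [[0.27, -0.14, 0], 0], [[0.29, -0.15, 0], 0], [[0.297, -0.154, 0], 0], [[0.297, -0.154, 0], 0], [[0.297, -0.154, 0], 0], [[0.297, -0.154, 0.03], 0], [[0.297, -0.154, 0.06], 0], [[0.297, -0.154, 0.085], 0], [[0.297, -0.154, 0.0995], 0], [[0.297, -0.154, 0.0995], 0], [[0.297, -0.154, 0.0995], 0]]}}

```text
clock: 18.12
position: [0.4457, 0.2165, 0.1008]
ee_rot: [[-0.067, 0.998, -0.001], [0.998, 0.067, -0.002], [-0.002, -0.001, -1.0]]
force: [-0.6, 0.6, 0.4]
width: 1.0
grasp_force: 0.0
```

{"api": "move_arm", "payload": {"increments": [[[0, 0, 0], 0], [[0, 0, 0], 0], [[0, 0, 0], 0], [[0, 0, 0], 0], [[0, 0, 0], 0], [[0, 0, 0], 0], [[0, 0, 0], 0], [[0, 0, 0], 0], [[0, 0, 0], 0], [[0, 0, 0], 0]], "gripper": 1}}

```text
clock: 18.95
position: [0.4453, 0.2189, 0.1021]
ee_rot: [[-0.07, 0.998, 0.001], [0.998, 0.07, 0.001], [0.001, 0.001, -1.0]]
force: [-0.9, -0.7, 5.6]
width: 0.27
grasp_force: 38.9
```

{"api": "move_arm", "payload": {"increments": [[[0, 0, -0.02], 0], [[0, 0, -0.055], 0], [[0, 0, -0.09], 0], [[-0.03, 0.01, -0.09], 0], [[-0.06, 0.021, -0.09], 0], [[-0.095, 0.033, -0.09], 0], [[-0.13, 0.045, -0.09], 0], [[-0.165, 0.057, -0.09], 0], [[-0.2, 0.069, -0.09], 0], [[-0.235, 0.0815, -0.09], 0], [[-0.27, 0.0935, -0.09], 0], [[-0.305, 0.106, -0.09], 0], [[-0.34, 0.118, -0.09], 0], [[-0.375, 0.13, -0.09], 0], [[-0.41, 0.142, -0.09], 0], [[-0.44, 0.1525, -0.09], 0], [[-0.457, 0.1585, -0.09], 0], [[-0.457, 0.1585, -0.09], 0], [[-0.457, 0.1585, -0.09], 0]]}}

```text
clock: 20.53
position: [0.6343, -0.2273, 0.1905]
ee_rot: [[-0.068, 0.998, -0.002], [0.998, 0.068, 0.0], [0.0, -0.002, -1.0]]
force: [-0.2, 1.0, -1.6]
width: 0.269
grasp_force: 39.7
```

{"api": "move_arm", "payload": {"increments": [[[0, 0, 0.03], 0], [[0, 0, 0.055], 0], [[0, 0, 0.075], 0], [[0, 0, 0.085], 0], [[0, 0, 0.09], 0], [[0, 0, 0.0905], 0], [[0, 0, 0.0905], 0], [[0, 0, 0.0905], 0]]}}

```text
clock: 21.2
position: [0.6353, -0.225, 0.1017]
ee_rot: [[-0.071, 0.997, 0.001], [0.997, 0.071, 0.001], [0.001, 0.001, -1.0]]
force: [-0.9, 2.3, 3.1]
width: 0.271
grasp_force: 40.7
```

{"api": "move_arm", "payload": {"increments": [[[0, 0, 0], 0], [[0, 0, 0], 0], [[0, 0, 0], 0], [[0, 0, 0], 0], [[0, 0, 0], 0], [[0, 0, 0], 0], [[0, 0, 0], 0], [[0, 0, -0.02], 0], [[0, 0, -0.055], 0], [[0, 0, -0.09], 0], [[0, 0, -0.12], 0], [[0.04, -0.04, -0.15], 0], [[0.08, -0.08, -0.15], 0], [[0.12, -0.11, -0.15], 0], [[0.16, -0.14, -0.15], 0], [[0.2, -0.17, -0.15], 0], [[0.24, -0.2, -0.15], 0], [[0.28, -0.2, -0.15], 0], [[0.32, -0.2, -0.15], 0], [[0.36, -0.2, -0.15], 0]], "gripper": -1}}

```text
clock: 22.87
position: [0.4204, 0.0661, 0.2512]
ee_rot: [[-0.068, 0.998, 0.0], [0.998, 0.068, 0.001], [0.001, 0.001, -1.0]]
force: [1.1, 0.8, 0.3]
width: 0.996
grasp_force: 0.0
```

```bash
python3 - <<'E'
import m
from m import *
def brown(im):
    b,g,r=[im[...,i].astype(int) for i in range(3)]
    return ((r>1.35*b)&(r>1.15*g)&(r>25)).astype(np.uint8)
m.brown=brown
s=camera('scene');t=camera('top'); bs,bt=blobs(s['pixels']),blobs(t['pixels'])
im=np.hstack([cv2.resize(s['pixels'][170:320,130:370],None,fx=1.65,fy=1.65),cv2.resize(t['pixels'][100:200,280:440],(396,247))]); cv2.imwrite('pics/p2.png',im)
for k,P in dict(cross=(.6123,.0127,.064),triangle=(.6196,-.0666,.064),oblong=(.6275,-.146,.064),round=(.635,-.2256,.064)).items():
    B=[near(bt,hullc(t,np.array(P))),near(bs,hullc(s,np.array(P)))]
    f=lambda P:np.r_[hullc(t,P)-B[0][0],hullc(s,P)-B[1][0]]
    r=least_squares(f,P,x_scale=.01,diff_step=1e-3); print(k,[int(b[1]) for b in B],((r.x-P)*1e3).round(1),r.fun.round(1))
q=state();print(q['clock'],q['position'],q['width'])
E
```

```text
Traceback (most recent call last):
ValueError: all the input array dimensions except for the concatenation axis must match exactly, but along dimension 0, the array at index 0 has size 248 and the array at index 1 has size 247
```

```bash
python3 - <<'E'
import m
from m import *
def brown(im):
    b,g,r=[im[...,i].astype(int) for i in range(3)]
    return ((r>1.35*b)&(r>1.15*g)&(r>25)).astype(np.uint8)
m.brown=brown
s=camera('scene');t=camera('top'); bs,bt=blobs(s['pixels']),blobs(t['pixels'])
im=np.hstack([cv2.resize(s['pixels'][170:320,130:370],(396,248)),cv2.resize(t['pixels'][100:200,280:440],(396,248))]); cv2.imwrite('pics/p2.png',im)
for k,P in dict(cross=(.6123,.0127,.064),triangle=(.6196,-.0666,.064),oblong=(.6275,-.146,.064),round=(.635,-.2256,.064)).items():
    B=[near(bt,hullc(t,np.array(P))),near(bs,hullc(s,np.array(P)))]
    f=lambda P:np.r_[hullc(t,P)-B[0][0],hullc(s,P)-B[1][0]]
    r=least_squares(f,P,x_scale=.01,diff_step=1e-3); print(k,[int(b[1]) for b in B],((r.x-P)*1e3).round(1),r.fun.round(1))
q=state();print(q['clock'],q['position'],q['width'])
E
```

```text
cross [115, 187] [-0.3  0.2  1.7] [-0.1  0.  -0.1  0. ]
triangle [113, 202] [-0.6  0.1  1.5] [ 0. -0.  0. -0.]
oblong [121, 212] [1.1 1.9 1.1] [-0.1  0.  -0.1  0. ]
round [133, 250] [ 1.2  0.1 -0.5] [ 0.1 -0.   0.  -0. ]
23.0667 [0.42220527 0.0659729  0.25108104] 0.9996615084834111
```

View pics/p2.png

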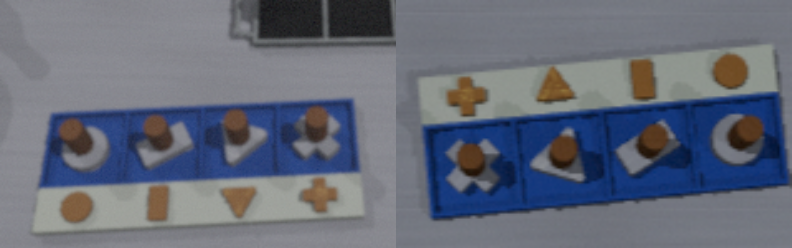

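All four stamps stand upright in front of their matching samples, within 2 mm of each bay's centre (top crop, left to right: cross at 472,160; triangle at 562,152; oblong at 650,142; round at 742,137). The arm is clear of everything.

```bash
python3 -c "
from workcell import sign_off; print(sign_off())"
```

```text
the job is handed in; nothing more can be done
None
```

The job is handed in at about 23 s of the 96 s allowed: all four stamps stand upright in the bays in front of their matching samples, measured within 2 mm of centre just before sign-off; no verdict came back.

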